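Slide a board carrier under the UV lamp and start the cure

TASK

Push the black carrier, stripe end first, between the rails and under the low UV lamp bridge until it is fully home against the back stop, keeping it flat on the bench and pushing on the carrier alone: never touch the circuit board on it, tip or lift the carrier, or let the board's parts strike the lamp. Once it is home, press the green start button on the lamp's control pod fully down and let it come back up. Leave the carrier home, pick nothing up, and do not disturb the other things on the bench.

Things in the scene. Friction and masses are not known exactly. Their poses are not given: they have to be found in the camera images.
- carrier: black flat composite carrier plate, 150 mm long (its x) x 120 mm wide (its y) x 12 mm thick, loose on the bench, about 0.5 kg with its board. Origin: centre of its underside; z up; +x points to its leading end (white stripe), which goes under the lamp first. It has no handle and is pushed on its edges
- board: green circuit board fixed on top of the carrier, 124 x 98 mm, origin 12 mm above the carrier's origin with the same axes; its edge lies 17 mm inside the carrier's rear edge, 9 mm inside the leading edge and 11 mm inside the long edges. Its tallest parts, black capacitors near the leading end, reach 30 mm above the bench
- lead_edge (a point): middle of the carrier's leading edge, 75 mm ahead of its origin, 6 mm up; axes as the carrier
- rear_edge (a point): middle of the carrier's rear edge, 75 mm behind its origin, 6 mm up; axes as the carrier
- station: UV lamp station bolted to the bench. Origin: on the bench, where the carrier's origin lies when home; +x along the lane, the way the carrier slides in; z up. No floor plate: the carrier slides on the bench between two aluminium rails 14 mm high, inner faces at y = +-62.5 mm (2.5 mm play a side), from x = -20 mm to the back stop at x = 75 mm
- mouth (a point): middle of the lane's mouth at bench level, 62 mm before the station's origin; axes as the station. Here two 14 mm high flares stand 174 mm apart inside (about 200 mm outside) and narrow at 30 degrees to the rails
- lamp_underside (a point): middle of the lamp bridge's underside (amber shields), 34 mm above the bench at the station's x = 35 mm. The bridge covers the station's x = 7 to 63 mm, y = +-91 mm; its top is 106 mm above the bench
- stop_face (a point): middle of the back stop's inner face, 75 mm ahead of the station's origin, 6 mm up, axes as the station; the carrier's leading edge meets it when home
- start (a joint): travel of the green start button, pressed straight down: 0 up, 0.006 m fully down; springs back when released, about 5 N to bottom it
- start_top (a point): centre of the top of the green start button (28 mm diameter), moving with the button. It sits on a white control pod 36 mm high beside the bridge, at the station's x = 4 to 66 mm, y = 90 to 162 mm
- tape_roll: bystander: roll of amber tape lying flat, 60 mm diameter, 19 mm high, beside the lane. Origin: centre of its underside
- glue_bottle: bystander: white glue bottle with red cap, 30 mm diameter, 95 mm tall, beside the bridge. Origin: centre of its underside
- solder_spool: bystander: grey metal spool of solder, 54 mm diameter, 44 mm tall, beside the lane. Origin: centre of its underside
- tweezers: bystander: steel tweezers with a blue end, 125 mm long, 9 mm high, lying beyond the back stop. Origin: centre of its underside
- screwdriver: bystander: screwdriver with yellow handle, 170 mm long. Origin: centre of its underside
- parts_tray: bystander: blue divided parts tray, 100 x 130 x 28 mm. Origin: centre of its underside
- alcohol_bottle: bystander: clear bottle with blue cap, 64 mm diameter, 130 mm tall. Origin: centre of its underside
- mouse: bystander: black computer mouse, 98 x 58 x 31 mm. Origin: centre of its underside
Not all that is in view belongs to the job. What is meant by the carrier is not purple, and is the larger of those in its own colour.

How it is judged:
On the way, in this order (a step that is already met when the one before it is completed fails the run):
1. the carrier is home under the lamp, against the back stop (x of lead_edge in the frame of stop_face between -0.005 and 0.004 m and y of carrier in the frame of station between -0.005 and 0.005 m and angle between the x axis of carrier and the x axis of station, either way round below 0.05 rad), for 0.2 s.
2. the start button is pressed fully down (value of joint start above 0.0045 m), for 0.05 s.
At the end, for the whole second after the job is handed in: The carrier lies flat and still with its leading edge within 5 mm of the back stop, between the rails (within 5 mm of the lane's middle, within 0.05 rad of its direction), and the start button has been pressed to at least 4.5 mm and has come back up (all of step 1 and value of joint start below 0.0015 m and angle between carrier's own z axis and vertical below 0.03 rad and height (world z) of carrier below 0.003 m and linear speed of carrier below 0.01 m/s); the robot touches nothing.
It fails at once if the carrier is tipped (more than 0.07 rad) or lifted (more than 6 mm) (angle between carrier's own z axis and vertical above 0.07 rad or height (world z) of carrier above 0.006 m).
It fails at once if the robot touches the circuit board (contact force between any of the fingers, the arm and board above 0.5 N).
It fails at once if the board's parts strike the lamp station (contact force between board and station above 1 N).
It fails at once if the start button is pressed (more than 3 mm) while the carrier is not home (value of joint start above 0.003 m and not (x of lead_edge in the frame of stop_face between -0.005 and 0.004 m and y of carrier in the frame of station between -0.005 and 0.005 m and angle between the x axis of carrier and the x axis of station, either way round below 0.05 rad)).
It fails at once if another thing on the bench is moved (more than 20 mm) or picked up (distance of any of tape_roll, glue_bottle, solder_spool, tweezers, screwdriver, parts_tray, alcohol_bottle, mouse from where it was at the start of the episode above 0.02 m).
It also fails if it takes over 59 s, if anything falls off the work surface, if the arm or the gripper's body presses on something with over 40 N, if the wrist force passes 120 N, or if a joint passes its speed limit or range.

ROBOT

A 6-joint arm with a two-finger parallel gripper is mounted at the origin on the work surface. World frame = base frame: x ahead of the robot, y to its left, z up, the work surface at z = 0. Lengths are in m, angles in rad, forces in N, time in s.
With the tool pointing down it reaches from about 0.225 to 0.725 m from the base axis. Payload 3.1 kg.
Tool frame: the origin (TCP) lies on the front face of the gripper's body, between the roots of the fingers; the fingertips stand 73 mm ahead of it and the grasp point (between the pads) lies 54 mm ahead of it (arm.tcp_to_tips is the distance from the TCP to the fingertips, in m); z points along the fingers, y is the direction in which the jaws open and shut (so a half turn about z gives the same grasp; the last joint's range is limited). The gripper opens to 85 mm and grips with 20 to 120 N. Pads are 22 mm wide; open, the fingers measure 114 mm over their backs; the gripper's body (76 mm by 85 mm) begins 54 mm behind the grasp point. The pads swing forward as they close: fully open they stand 13 mm farther back than shut.
Start: joints at [-1.378, 0.048, 0.099, 1.622, 0, 1.443], TCP at [0.166, -0.498, 0.304] pointing down, gripper open.
Joint ranges: [-2.91, 2.91], [-0.99, 1.94], [-1.21, 1.42], [-2.12, 2.29], [-1.49, 1.47], [-3.14, 3.14]. Speed limits (rad/s): [2.79, 2.79, 3.14, 3.14, 3.14, 3.14].

INTERFACE

Orientations are given as a 3x3 rotation matrix whose columns are the frame's x, y, z axes.
In Python, from bench import sensors, get_image, finish_job, silhouettes, spot_point, arm gives the robot as it stands.
- The arm moves only by the tool drive_tool, never from a script. Its argument "commands" is text: rows parted by semicolons, each of 7 numbers parted by spaces: the turn, a rotation vector about the tool's x, y, z in rad, then the shift along the tool's x, y, z in cm, then the finger opening in cm, from 0 to 8.54. A call has 1 to 5 rows; each row is the pose to reach, as a shift and turn from the pose commanded when the call began, along the tool's axes at that moment; what a row does not reach only later rows make up. A row lasts 1/12 s, in which the tool goes at most 41.7 mm and 7.16 degrees, less where a joint would pass 70% of its speed; a pose out of reach is approached as far as the arm can. A call with a gripper value outside its range is refused whole. The fingers move at their own pace and stop on an object; "newtons" is the grip in N (left out, the last holds). Time passes only in rows, so rows that repeat a pose let the fingers close. It gives the time, the measured TCP pose, the force and the opening at its end, in the units of the state.
- sensors.get_state(): the state, without advancing time (a new reading comes with each control period).
- get_image(name): name is "scene" or "side" or "wrist"; returns a dict with "image" (400x640x3 uint8, red, green, blue), "fov_y" (degrees; the focal length in pixels is half the picture's height over the tangent of half this angle, whatever the lens; pixels are square), "cx", "cy" (the principal point, pixels), "camera_from_world" (4x4, takes a point from world to camera coordinates). Camera axes: x right, y down, z forward; pixel columns grow to the right and rows downward; lengths in m; the calibration is good to about 2 mm. The wrist camera is an equidistant fisheye: a pixel r from the principal point sees the ray r / f radians off the axis. A picture is of the moment at which its call begins. There is no depth.
- finish_job(): hands the job in, once; it reports no verdict.
Trained networks look in a picture, given as the dict that the camera call returned (one of the last four; its "shot" number tells which), for a name from the list of things; names that differ only in an ending like _2 or _b are one class to them, and where a whole thing is asked for, a point or a joint stands for the part that bears it (a point fixed in the world has none). Each returns a list of dicts, best first, with "conf" (0 to 1); they miss things now and then, are a little off and sometimes report something else, mostly with a low value. They report only what shows in the picture. A call takes as long as a camera call. They do not tell look-alikes from the thing itself.
- silhouettes(picture, label): "region" (400x640 bool, what is visible of it) and "at" ([column, row] as shares, 0 to 1, of the picture: columns of its width, rows of its height, amid what is visible of it).
- spot_point(picture, label): "at" ([column, row] as shares, 0 to 1, of the picture: columns of its width, rows of its height: a listed point, or the origin of a listed thing).
The state is a dict: "clock": time; "joints": joint angles; "qvel": joint speeds; "tau": joint torques, N m; "tcp_pos": TCP position; "orientation": TCP orientation; "wrist_force": force on the tool from outside, world axes, zero at the start; "torque": the same for the moment, N m; "finger_gap": opening from 0.0 (shut) to 1.0 (fully open).
Only numpy, scipy, OpenCV 4.12 (cv2) and the standard library are available. Lean on these libraries where they do the work, as an engineer would, in place of code of your own. Each camera call takes 0.05 s, during which the arm holds its last target. There are 200 camera calls.

## Working session

There is one attempt and no reset: what is moved stays moved. The work goes in short steps, Python scripts to look and compute and a tool call to move; the robot and the scene stay as the last step left them, time stands still between calls to the robot, and variables do not carry over. Pictures are saved under pics/ and viewed, about 8 in all and at most 12, crops included, and the job is handed in when it is done.

Besides the shell and the picture viewer there is one more tool, called after "Request:" by a JSON object that holds its "op" and its "data", one argument or row to a line. drive_tool: Moves the arm, as the interface text tells. Its arguments: {"type":"object","properties":{"commands":{"type":"string"},"newtons":{"type":"number"}},"required":["commands"]}

```bash
mkdir -p pics
cat > h.py <<'E'
import numpy as np, cv2
from bench import sensors, get_image, finish_job, silhouettes, spot_point, arm
def ray(p,uv,fish=False):
    f=200/np.tan(np.radians(p["fov_y"])/2); M=p["camera_from_world"]
    x=(uv[0]-p["cx"])/f; y=(uv[1]-p["cy"])/f
    if fish:
        r=np.hypot(x,y); s=np.sin(r)/r if r>1e-9 else 1; d=np.array([x*s,y*s,np.cos(r)])
    else: d=np.array([x,y,1.])
    R=M[:3,:3]; return -R.T@M[:3,3], R.T@d
def onz(p,uv,z,fish=False):
    c,d=ray(p,uv,fish); return c+d*(z-c[2])/d[2]
def save(p,n): cv2.imwrite(f"pics/{n}.png",p["image"][:,:,::-1])
E
python3 - <<'E'
from h import *
H=dict(carrier=0,board=.012,lead_edge=.006,rear_edge=.006,station=0,mouth=0,stop_face=.006,start_top=.038,lamp_underside=.034,tape_roll=0,glue_bottle=0,solder_spool=0,tweezers=0,screwdriver=0,parts_tray=0,alcohol_bottle=0,mouse=0)
ims=[]
for c in ("scene","side"):
    p=get_image(c); ims.append(p["image"]); print(c,p["fov_y"])
    save(p,c+"0")
    for k,z in H.items():
        print(k,[(round(d["conf"],2),[int(d["at"][0]*640),int(d["at"][1]*400)],onz(p,(d["at"][0]*640,d["at"][1]*400),z).round(3)[:2].tolist()) for d in spot_point(p,k)[:3]])
s=sensors.get_state(); print(s)
E
```

```text
scene 48.36415089776417
carrier [(0.95, [275, 208], [0.552, -0.157]), (0.82, [424, 229], [0.288, 0.213]), (0.74, [454, 279], [0.364, 0.371])]
board [(0.95, [428, 224], [0.276, 0.213]), (0.71, [295, 156], [0.371, -0.259]), (0.6, [271, 207], [0.564, -0.162])]
lead_edge [(0.84, [281, 162], [0.415, -0.278]), (0.6, [409, 243], [0.363, 0.214]), (0.59, [293, 220], [0.548, -0.083])]
rear_edge [(0.9, [254, 196], [0.571, -0.235]), (0.8, [309, 154], [0.327, -0.238]), (0.74, [443, 212], [0.204, 0.219])]
station [(0.59, [322, 262], [0.585, 0.075]), (0.37, [340, 275], [0.577, 0.138])]
mouth [(0.59, [363, 290], [0.567, 0.213])]
stop_face [(0.55, [339, 274], [0.58, 0.138])]
start_top [(0.61, [363, 229], [0.439, 0.097])]
lamp_underside [(0.75, [333, 263], [0.578, 0.109]), (0.2, [333, 208], [0.445, -0.015])]
tape_roll [(0.61, [249, 275], [0.755, -0.04])]
glue_bottle [(0.49, [298, 311], [0.733, 0.132])]
solder_spool [(0.68, [334, 206], [0.419, -0.036])]
tweezers [(0.6, [364, 293], [0.572, 0.221]), (0.6, [361, 228], [0.422, 0.078]), (0.21, [411, 358], [0.62, 0.42])]
screwdriver [(0.78, [452, 277], [0.36
[... 1443 characters left out ...]
   -7.74212064e-06,  1.44302860e+00]), 'qvel': array([-2.44380132e-05, -2.32085419e-03,  9.12367891e-05,  8.05171928e-04,
        1.94372881e-04,  2.48045552e-03]), 'tau': array([-1.27657226e-03, -3.38631821e+01,  3.20145786e+01,  1.19623597e-03,
       -3.02743865e-04,  1.40927116e-05]), 'tcp_pos': array([ 0.16553601, -0.49820687,  0.30391187]), 'orientation': array([[ 9.48989806e-01,  3.15306753e-01, -8.11564051e-06],
       [ 3.15306753e-01, -9.48989806e-01,  1.16163314e-06],
       [-7.33538933e-06, -3.66129427e-06, -1.00000000e+00]]), 'wrist_force': array([ 0.69041812, -0.00947859,  0.60358469]), 'torque': array([-0.03008626,  0.08658949,  0.04262702]), 'finger_gap': 0.9981044477797861}
```

View pics/scene0.png

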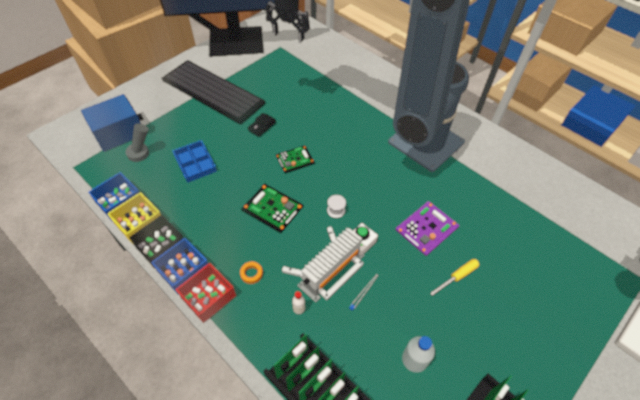

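View pics/side0.png

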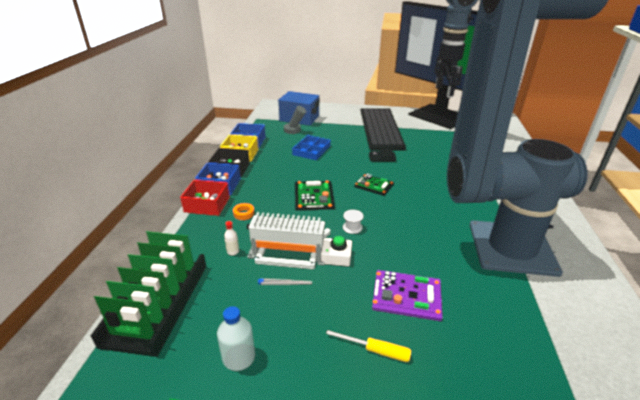

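The carrier is the black-based board at scene (272,207), about (0.555,-0.165). The purple one and the small one at (295,156) are lookalikes. The station is at about (0.59,0.07), with the lane running roughly along +y and its mouth facing the carrier. I'll move closer and look with the wrist camera.

Request:
{"op": "drive_tool", "data": {
  "commands": "0 0 -0.6 18 -5.4 0 8.5; 0 0 -0.6 18 -5.4 0 8.5; 0 0 -0.6 18 -5.4 0 8.5; 0 0 -0.6 18 -5.4 0 8.5; 0 0 -0.6 18 -5.4 0 8.5"
}}

```text
clock: 2.22
tcp_pos: [0.322, -0.3876, 0.3041]
orientation: [[0.598, 0.801, 0.002], [0.801, -0.598, 0.001], [0.002, 0.001, -1.0]]
wrist_force: [-0.3, -0.2, 0.5]
finger_gap: 0.997
```

Request:
{"op": "drive_tool", "data": {
  "commands": "0 0 -0.6 18 2 0 8.5; 0 0 -0.6 18 2 0 8.5; 0 0 -0.6 18 2 0 8.5; 0 0 -0.6 18 2 0 8.5; 0 0 -0.6 18 2 0 8.5"
}}

```text
clock: 2.63
tcp_pos: [0.4469, -0.2551, 0.304]
orientation: [[0.039, 0.999, 0.002], [0.999, -0.039, 0.002], [0.002, 0.002, -1.0]]
wrist_force: [-0.0, 0.4, -0.6]
finger_gap: 1.0
```

```bash
cat > look.py <<'E'
from h import *
import sys
p=get_image("wrist"); save(p,sys.argv[1]); M=p["camera_from_world"]
print("cam",(-M[:3,:3].T@M[:3,3]).round(3), "axis",M[2,:3].round(2),sensors.get_state()["tcp_pos"].round(4))
for k,z in dict(carrier=0,board=.012,lead_edge=.006,rear_edge=.006,station=0,mouth=0,stop_face=.006,start_top=.042,lamp_underside=.034).items():
    print(k,[(round(d["conf"],2),[int(d["at"][0]*640),int(d["at"][1]*400)],onz(p,(d["at"][0]*640,d["at"][1]*400),z,True).round(4)[:2].tolist()) for d in spot_point(p,k)[:3]])
E
python3 look.py w1
```

```text
cam [ 0.451 -0.173  0.374] axis [-0.01 -0.32 -0.95] [ 0.4473 -0.2548  0.3039]
carrier [(0.84, [256, 169], [0.3721, -0.2621]), (0.62, [408, 85], [0.5632, -0.1637])]
board [(0.85, [408, 85], [0.5595, -0.164]), (0.66, [254, 169], [0.3725, -0.2602])]
lead_edge [(0.97, [394, 25], [0.5465, -0.0891])]
rear_edge [(0.9, [218, 157], [0.3251, -0.2428]), (0.88, [416, 147], [0.5724, -0.2398])]
station []
mouth []
stop_face []
start_top []
lamp_underside [(0.49, [393, 26], [0.5387, -0.0966])]
```

View pics/w1.png

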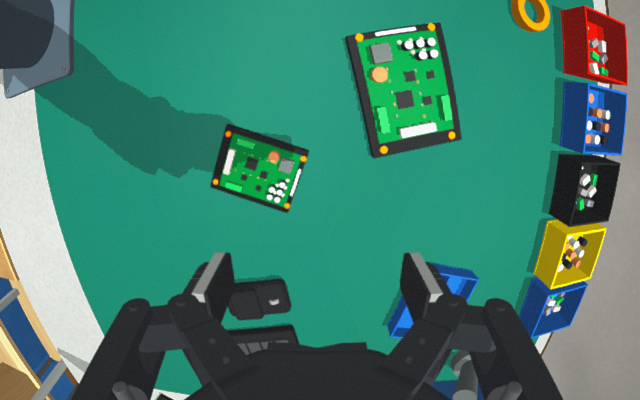

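Request:
{"op": "drive_tool", "data": {
  "commands": "0 0 0 20 6 0 8.5; 0 0 0 20 6 0 8.5; 0 0 0 20 6 0 8.5; 0 0 0 20 6 0 8.5; 0 0 0 20 6 0 8.5"
}}

```text
clock: 3.55
tcp_pos: [0.5141, -0.0618, 0.3041]
orientation: [[0.053, 0.999, 0.001], [0.999, -0.053, -0.0], [-0.0, 0.001, -1.0]]
wrist_force: [0.7, -0.8, 0.6]
finger_gap: 0.996
```

```bash
python3 look.py w2
```

```text
cam [0.519 0.02  0.374] axis [-0.02 -0.32 -0.95] [ 0.5159 -0.0545  0.304 ]
carrier [(0.9, [356, 234], [0.563, -0.1651]), (0.89, [234, 293], [0.3789, -0.2597])]
board [(0.94, [230, 297], [0.3756, -0.2574])]
lead_edge [(0.84, [263, 305], [0.4223, -0.2781]), (0.55, [345, 181], [0.5487, -0.0888])]
rear_edge [(0.87, [361, 283], [0.57, -0.2426])]
station [(0.72, [368, 49], [0.583, 0.0716]), (0.52, [243, 138], [0.4257, -0.0278])]
mouth []
stop_face []
start_top [(0.96, [247, 24], [0.45, 0.1018])]
lamp_underside [(0.66, [373, 15], [0.5849, 0.1067])]
```

View pics/w2.png

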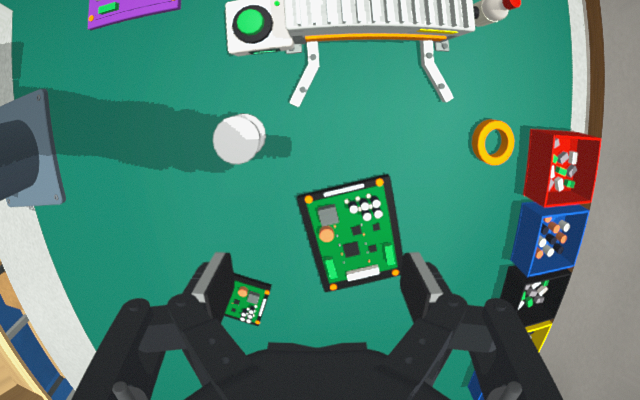

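Wrist view: flare tips at about (295,104) and (447,101), and rails entering the bridge at about (312,42) and (430,42). I'll refine the lane line from these and check the carrier corners by fitting a rectangle.

Run:
```python
from h import *
p=get_image("wrist")
im=p["image"]; c=cv2.resize(im[0:130,200:500],None,fx=2.6,fy=2.6,interpolation=cv2.INTER_CUBIC)
cv2.imwrite("pics/crop1.png",c[:,:,::-1])
q=lambda u,v,z:onz(p,(u,v),z,True).round(4)[:2]
for d in silhouettes(p,"carrier")[:2]:
    ys,xs=np.nonzero(d["region"]); 
    P=np.array([q(x,y,.012) for x,y in zip(xs,ys)]); r=cv2.minAreaRect((P*1000).astype(np.float32)); print(d["conf"],r)
for d in silhouettes(p,"station")[:2]: print(d["conf"],d["at"],d["region"].sum())
```

```text
0.97 ((278.8099060058594, 157.11630249023438), (42.046424865722656, 159.78477478027344), 73.47114562988281)
0.89 ((558.9755859375, -164.62298583984375), (120.95233154296875, 155.05047607421875), 10.707290649414062)
```

View pics/crop1.png

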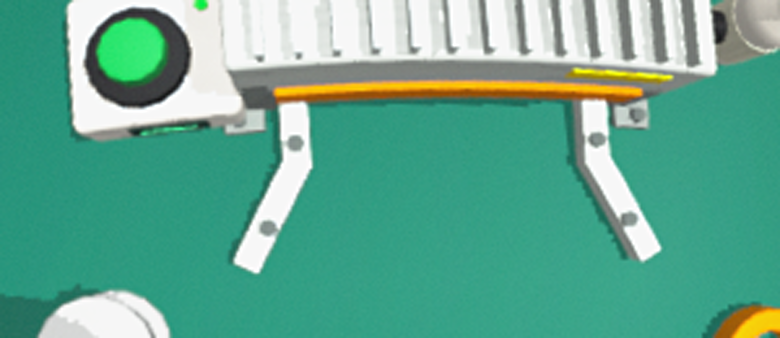

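Run:
```python
from h import *
p=get_image("wrist")
q=lambda u,v,z:onz(p,(200+u/2.6,v/2.6),z,True)[:2]
L=dict(tip=(q(261,273,.014),q(641,261,.014)),kink=(q(312,165,.014),q(585,163,.014)),lamp=(q(308,103,.014),q(583,103,.014)))
for k,(a,b) in L.items():
    print(k,a.round(4),b.round(4),"mid",((a+b)/2).round(4),"w",np.linalg.norm(a-b).round(4),"perp ang",np.degrees(np.arctan2(*(b-a)[::-1]))+90)
print("bar ends ang",np.degrees(np.arctan2(*(q(642,94,.034)-q(277,94,.034))[::-1]))+90, "button",q(131,49,.042), "bridge corners",q(277,94,.034),q(642,94,.034))
```

```text
tip [0.4992 0.0062] [0.6758 0.0093] mid [0.5875 0.0077] w 0.1766 perp ang 90.9877558542346
kink [0.5241 0.0533] [0.6483 0.0543] mid [0.5862 0.0538] w 0.1242 perp ang 90.44451826583791
lamp [0.5238 0.0816] [0.6486 0.0827] mid [0.5862 0.0822] w 0.1248 perp ang 90.50050020499023
bar ends ang 90.96204458227031 button [0.45263744 0.10655002] bridge corners [0.51101631 0.08275674] [0.66981258 0.08542332]
```

Request:
{"op": "drive_tool", "data": {
  "commands": "0 0 0.6 -9.3 -5.1 0 0; 0 0 0.6 -9.3 -5.1 0 0; 0 0 0.6 -9.3 -5.1 0 0; 0 0 0.6 -9.3 -5.1 0 0; 0 0 0.6 -9.3 -5.1 0 0"
}}

```text
clock: 4.67
tcp_pos: [0.4575, -0.1546, 0.3041]
orientation: [[0.613, 0.79, 0.0], [0.79, -0.613, -0.0], [-0.0, 0.0, -1.0]]
wrist_force: [-0.5, 0.3, -0.0]
finger_gap: 0.295
```

Request:
{"op": "drive_tool", "data": {
  "commands": "0 0 0.6 0 0 5 0; 0 0 0.6 0 0 5 0; 0 0 0.6 0 0 5 0; 0 0 0.6 0 0 5 0; 0 0 0.6 0 0 5 0"
}}

```text
clock: 5.08
tcp_pos: [0.4579, -0.1531, 0.2532]
orientation: [[0.951, 0.309, -0.001], [0.309, -0.951, 0.001], [-0.001, -0.001, -1.0]]
wrist_force: [0.4, 0.5, 0.6]
finger_gap: -0.001
```

Request:
{"op": "drive_tool", "data": {
  "commands": "0 0 0.31 0 0 5 0; 0 0 0.31 0 0 5 0; 0 0 0.31 0 0 5 0; 0 0 0.31 0 0 5 0"
}}

```text
clock: 5.42
tcp_pos: [0.4573, -0.1527, 0.2021]
orientation: [[1.0, 0.01, -0.003], [0.01, -1.0, 0.002], [-0.003, -0.002, -1.0]]
wrist_force: [0.4, -0.2, 0.1]
finger_gap: 0.002
```

```bash
python3 -c "
from h import *
s=sensors.get_state(); print(arm.tcp_to_tips,{k:s[k] for k in('clock','joints','tcp_pos','orientation','finger_gap')})
print([a for a in dir(arm) if a[0]!='_'])"
```

```text
0.0726 {'clock': 5.4167, 'joints': array([-4.61490845e-01, -5.90546229e-02, -2.09537319e-01,  1.42383945e+00,
       -7.81778800e-06,  2.67056426e+00]), 'tcp_pos': array([ 0.45726297, -0.1526861 ,  0.20212756]), 'orientation': array([[ 0.99994955,  0.0095349 , -0.00316046],
       [ 0.00953988, -0.99995327,  0.00156299],
       [-0.0031454 , -0.00159306, -0.99999378]]), 'finger_gap': 0.0015961131764750003}
['Unreachable', 'tcp_to_tips']
```

Request:
{"op": "drive_tool", "data": {
  "commands": "0 0 0 0 -0.4 4 0; 0 0 0 0 -0.4 8 0; 0 0 0 0 -0.4 11 0; 0 0 0 0 -0.4 12.4 0; 0 0 0 0 -0.4 12.4 0"
}}

```text
clock: 5.83
tcp_pos: [0.4556, -0.1479, 0.0761]
orientation: [[1.0, 0.012, -0.007], [0.012, -1.0, 0.003], [-0.007, -0.003, -1.0]]
wrist_force: [-1.0, 0.1, 0.1]
finger_gap: 0.001
```

Request:
{"op": "drive_tool", "data": {
  "commands": "0 0 0 1 0 0 0; 0 0 0 2 0 0 0; 0 0 0 2.6 0 0 0; 0 0 0 2.6 0 0 0"
}}

```text
clock: 6.17
tcp_pos: [0.4872, -0.1496, 0.0827]
orientation: [[1.0, 0.012, 0.005], [0.012, -1.0, -0.002], [0.005, 0.002, -1.0]]
wrist_force: [-0.2, -0.3, 0.9]
finger_gap: -0.0
```

Request:
{"op": "drive_tool", "data": {
  "commands": "0 0 0 0.6 0 0 0; 0 0 0 1.2 0 0 0; 0 0 0 1.8 0 0 0; 0 0 0 1.8 0 0 0"
}}

```text
clock: 6.5
tcp_pos: [0.5018, -0.1486, 0.0821]
orientation: [[1.0, 0.011, -0.003], [0.011, -1.0, -0.001], [-0.003, 0.0, -1.0]]
wrist_force: [-7.1, 0.9, 9.1]
finger_gap: 0.003
```

```bash
cat > car.py <<'E'
from h import *
for c in ("scene","side"):
    p=get_image(c); 
    for k,z in dict(carrier=0,lead_edge=.006,rear_edge=.006).items():
        print(c,k,[(round(d["conf"],2),onz(p,(d["at"][0]*640,d["at"][1]*400),z).round(4)[:2].tolist()) for d in spot_point(p,k)[:3]])
    for d in silhouettes(p,"carrier")[:3]:
        ys,xs=np.nonzero(d["region"])
        P=np.array([onz(p,(x,y),.012)[:2] for x,y in zip(xs,ys)]); r=cv2.minAreaRect((P*1000).astype(np.float32)); print(c,round(d["conf"],2),np.round(r[0],1),np.round(r[1],1),round(r[2],1))
E
python3 car.py
```

```text
scene carrier [(0.79, [0.2907, 0.2064]), (0.72, [0.3841, -0.2571]), (0.6, [0.5576, -0.1587])]
scene lead_edge [(0.97, [0.3568, 0.2033]), (0.94, [0.5634, -0.0871]), (0.73, [0.5899, 0.0738])]
scene rear_edge [(0.87, [0.5823, -0.2549]), (0.63, [0.2088, 0.22])]
scene 0.76 [ 577.6 -164.4] [128.5 155.9] 6.8
scene 0.67 [287.5 215.8] [124.  159.6] 86.5
scene 0.63 [ 345.1 -239.1] [93.3 43.4] 56.7
side carrier [(0.9, [0.5682, -0.1832]), (0.7, [0.2814, 0.2146]), (0.61, [0.3689, -0.2702])]
side lead_edge [(0.9, [0.577, -0.0954])]
side rear_edge [(0.78, [0.3228, -0.23]), (0.76, [0.2133, 0.2159]), (0.74, [0.5809, -0.237])]
side 0.71 [ 374.5 -246.6] [ 95.8 108. ] 68.5
side 0.63 [284.5 221.1] [130.5 150.3] 85.7
side 0.56 [ 575.9 -156.6] [119.2 165.9] 8.5
```

```bash
python3 -c "
from h import *
p=get_image('wrist'); save(p,'w3')
s=sensors.get_state(); print({k:s[k] for k in('clock','tcp_pos','wrist_force','torque')})"
```

```text
{'clock': 7.05, 'tcp_pos': array([ 0.5017293 , -0.14861959,  0.08209243]), 'wrist_force': array([-6.26329956,  1.54957731,  8.68050335]), 'torque': array([0.32968639, 1.32849394, 0.07066796])}
```

View pics/w3.png

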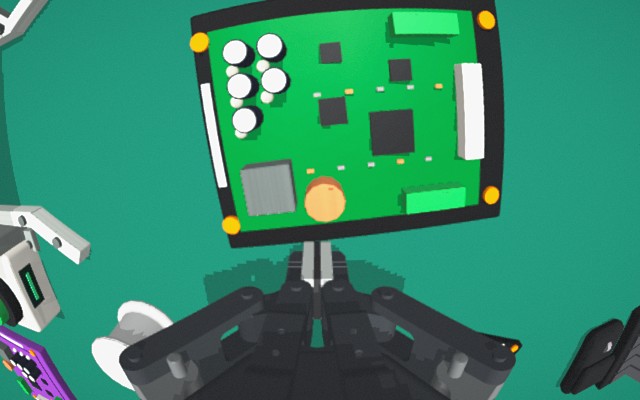

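Request:
{"op": "drive_tool", "data": {
  "commands": "0 0 0 -0.8 0 0 0; 0 0 0 -0.8 0 0 0; 0 0 0 -0.8 0 0 0"
}}

```text
clock: 7.3
tcp_pos: [0.4947, -0.1488, 0.0804]
orientation: [[1.0, 0.011, 0.002], [0.011, -1.0, -0.0], [0.002, 0.0, -1.0]]
wrist_force: [0.4, 0.3, -0.4]
finger_gap: -0.0
```

Request:
{"op": "drive_tool", "data": {
  "commands": "0 0 0 0 0 0.4 0; 0 0 0 0 0 0.4 0; 0 0 0 0 0 0.4 0; 0 0 0 0 0 0.4 0"
}}

```text
clock: 7.63
tcp_pos: [0.4943, -0.1486, 0.0756]
orientation: [[1.0, 0.011, -0.0], [0.011, -1.0, 0.0], [-0.0, -0.0, -1.0]]
wrist_force: [-0.0, 0.3, -0.8]
finger_gap: 0.002
```

Request:
{"op": "drive_tool", "data": {
  "commands": "0 0 0 0.6 0 0 0; 0 0 0 1 0 0 0; 0 0 0 1.4 0 0 0; 0 0 0 1.8 0 0 0; 0 0 0 1.8 0 0 0"
}}

```text
clock: 8.05
tcp_pos: [0.513, -0.1483, 0.0757]
orientation: [[1.0, 0.011, 0.0], [0.011, -1.0, 0.0], [0.0, -0.0, -1.0]]
wrist_force: [-1.2, 1.2, -0.9]
finger_gap: 0.002
```

```bash
cat > wc.py <<'E'
from h import *
import sys
p=get_image("wrist"); save(p,sys.argv[1])
print(sensors.get_state()["tcp_pos"].round(4),sensors.get_state()["wrist_force"].round(1))
# black/white/green blob of the carrier: everything not bench-green, by silhouettes
for d in silhouettes(p,"carrier")[:2]:
    R=d["region"].astype(np.uint8); ys,xs=np.nonzero(R)
    P=np.array([onz(p,(x,y),.012,True)[:2] for x,y in zip(xs,ys)]); r=cv2.minAreaRect((P*1000).astype(np.float32)); print("sil",round(d["conf"],2),np.round(r[0],1),np.round(r[1],1),round(r[2],1))
# orange corner screws on the board / carrier
hsv=cv2.cvtColor(p["image"],cv2.COLOR_RGB2HSV)
m=cv2.inRange(hsv,(14,180,150),(26,255,255))
n,_,st,ce=cv2.connectedComponentsWithStats(m)
for i in range(1,n):
    if st[i,4]>60: print("orange",st[i,4],ce[i].round(1),onz(p,ce[i],.014,True)[:2].round(4))
E
python3 wc.py w4
```

```text
[ 0.5129 -0.1484  0.0757] [-1.1  0.8  0.4]
sil 0.9 [288.9 259.9] [102.1 305. ] 27.7
sil 0.87 [ 586.8 -171.8] [119.  149.3] 4.5
orange 258 [502.   24.5] [ 0.6371 -0.2343]
orange 322 [204.7  30.1] [ 0.6262 -0.0989]
orange 237 [497.8 204.3] [ 0.5476 -0.2415]
orange 283 [228.5 223.4] [ 0.5366 -0.1062]
```

Request:
{"op": "drive_tool", "data": {
  "commands": "0 0 0 -1.5 0 0 0; 0 0 0 -1.5 0 0 0; 0 0 0 -1.5 0 -4 0; 0 0 0 -1.5 0 -8 0; 0 0 0 -1.5 0 -10 0"
}}

```text
clock: 8.57
tcp_pos: [0.4996, -0.1495, 0.1808]
orientation: [[1.0, 0.011, 0.008], [0.011, -1.0, -0.003], [0.008, 0.003, -1.0]]
wrist_force: [1.5, 0.1, 0.7]
finger_gap: 0.003
```

Request:
{"op": "drive_tool", "data": {
  "commands": "0 0 -0.6 9.6 14.3 0 0; 0 0 -0.6 9.6 14.3 0 0; 0 0 -0.6 9.6 14.3 0 0; 0 0 -0.6 9.6 14.3 0 0; 0 0 -0.6 9.6 14.3 0 0"
}}

```text
clock: 8.98
tcp_pos: [0.5982, -0.2968, 0.173]
orientation: [[0.818, 0.575, 0.003], [0.575, -0.818, -0.003], [0.0, 0.004, -1.0]]
wrist_force: [0.3, -0.3, -1.0]
finger_gap: -0.003
```

Request:
{"op": "drive_tool", "data": {
  "commands": "0 0 -0.6 0 0 0 8.5; 0 0 -0.6 0 0 0 8.5; 0 0 -0.6 0 0 0 8.5; 0 0 -0.6 0 0 0 8.5; 0 0 -0.6 0 0 0 8.5"
}}

```text
clock: 9.4
tcp_pos: [0.5959, -0.2912, 0.1762]
orientation: [[0.347, 0.938, 0.002], [0.938, -0.347, -0.001], [-0.0, 0.002, -1.0]]
wrist_force: [-1.3, 0.6, -1.4]
finger_gap: 0.706
```

Request:
{"op": "drive_tool", "data": {
  "commands": "0 0 -0.43 0 0 0 8.5; 0 0 -0.43 0 0 0 8.5; 0 0 -0.43 0 0 0 8.5; 0 0 -0.43 0 0 0 8.5; 0 0 -0.43 0 0 0 8.5"
}}

```text
clock: 9.82
tcp_pos: [0.5958, -0.291, 0.1763]
orientation: [[-0.071, 0.998, 0.002], [0.998, 0.071, -0.001], [-0.001, 0.002, -1.0]]
wrist_force: [1.0, -0.4, -0.1]
finger_gap: 1.002
```

```bash
python3 wc.py w5; python3 look.py w5|tail -9
```

```text
[ 0.5956 -0.2909  0.1762] [-0.6 -0.6  0.1]
sil 0.9 [ 379.3 -259.2] [ 87.2 109.4] 68.4
sil 0.56 [ 588.6 -189.8] [119.7 114.8] 4.5
orange 1885 [535.8 289.7] [ 0.8566 -0.3853]
orange 1705 [564.7 322.4] [ 0.9526 -0.4499]
carrier [(0.85, [93, 147], [0.3775, -0.2583]), (0.67, [316, 46], [0.5877, -0.1711])]
board [(0.72, [82, 151], [0.3719, -0.2605]), (0.65, [315, 47], [0.5876, -0.1738])]
lead_edge [(0.66, [129, 169], [0.4242, -0.278])]
rear_edge [(0.96, [58, 133], [0.3312, -0.2432]), (0.69, [312, 139], [0.5899, -0.2451])]
station [(0.24, [109, 304], [0.3514, -0.4529])]
mouth []
stop_face []
start_top [(0.21, [324, 352], [0.6131, -0.4339])]
lamp_underside []
```

View pics/w5.png

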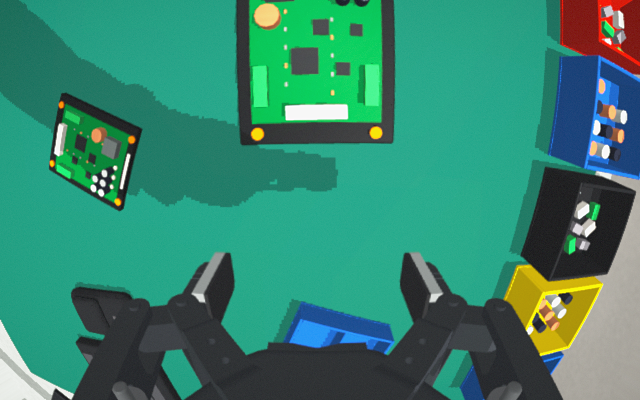

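Request:
{"op": "drive_tool", "data": {
  "commands": "0 0 0 0 0 4 8.5; 0 0 0 0 0 8 8.5; 0 0 0 0 0 9.8 8.5; 0 0 0 0 0 9.8 8.5; 0 0 0 0 0 9.8 8.5"
}}

```text
clock: 10.83
tcp_pos: [0.5937, -0.2899, 0.0762]
orientation: [[-0.07, 0.998, -0.003], [0.998, 0.07, 0.002], [0.002, -0.003, -1.0]]
wrist_force: [0.9, -0.5, 0.3]
finger_gap: 0.995
```

Request:
{"op": "drive_tool", "data": {
  "commands": "0 0 0 0 0 0.4 8.5; 0 0 0 0 0 0.4 8.5; 0 0 0 0 0 0.4 8.5"
}}

```text
clock: 11.08
tcp_pos: [0.5962, -0.2914, 0.0765]
orientation: [[-0.07, 0.998, 0.004], [0.998, 0.07, -0.002], [-0.003, 0.004, -1.0]]
wrist_force: [-0.2, -0.4, -0.0]
finger_gap: 0.992
```

Request:
{"op": "drive_tool", "data": {
  "commands": "0 0 0 0 0 0.4 8.5; 0 0 0 0 0 0.4 8.5; 0 0 0 0 0 0.4 8.5"
}}

```text
clock: 11.33
tcp_pos: [0.5949, -0.2906, 0.0702]
orientation: [[-0.07, 0.998, 0.0], [0.998, 0.07, -0.0], [-0.0, 0.0, -1.0]]
wrist_force: [0.4, 0.8, -0.1]
finger_gap: 0.999
```

Request:
{"op": "drive_tool", "data": {
  "commands": "0 0 0 0 0 0.3 8.5; 0 0 0 0 0 0.6 8.5; 0 0 0 0 0 0.6 8.5; 0 0 0 0 0 0.6 8.5"
}}

```text
clock: 11.67
tcp_pos: [0.5945, -0.2904, 0.0633]
orientation: [[-0.07, 0.998, -0.001], [0.998, 0.07, 0.001], [0.001, -0.001, -1.0]]
wrist_force: [-0.0, -0.5, 0.5]
finger_gap: 0.994
```

Request:
{"op": "drive_tool", "data": {
  "commands": "0 0 0 0 0 0 8.5; 0 0 0 0 0 0 8.5"
}}

```text
clock: 11.83
tcp_pos: [0.5949, -0.2906, 0.0639]
orientation: [[-0.07, 0.998, 0.0], [0.998, 0.07, -0.0], [-0.0, 0.0, -1.0]]
wrist_force: [-0.1, -0.2, -0.4]
finger_gap: 0.997
```

Request:
{"op": "drive_tool", "data": {
  "commands": "0 0 0 1 0 0 8.5; 0 0 0 2 0 0 8.5; 0 0 0 3 0 0 8.5; 0 0 0 3.4 0 0 8.5; 0 0 0 3.8 0 0 8.5"
}}

```text
clock: 12.25
tcp_pos: [0.5921, -0.252, 0.064]
orientation: [[-0.071, 0.997, -0.0], [0.997, 0.071, -0.002], [-0.001, -0.0, -1.0]]
wrist_force: [0.1, -2.2, -0.9]
finger_gap: 0.991
```

Request:
{"op": "drive_tool", "data": {
  "commands": "0 0 0.01 0.8 0 0 8.5; 0 0 0.02 1.6 0 0 8.5; 0 0 0.025 2.4 0 0 8.5; 0 0 0.03 3.2 0 0 8.5; 0 0 0.03 3.6 0 0 8.5"
}}

```text
clock: 12.67
tcp_pos: [0.5897, -0.2155, 0.064]
orientation: [[-0.04, 0.999, 0.0], [0.999, 0.04, 0.0], [0.0, 0.0, -1.0]]
wrist_force: [0.4, -1.9, -0.7]
finger_gap: 0.995
```

```bash
python3 wc.py w6; python3 look.py w6|tail -9;python3 car.py
```

```text
[ 0.5896 -0.215   0.064 ] [ 0.3 -0.9 -0.2]
sil 0.9 [ 382.7 -258. ] [101.3 108.1] 67.9
sil 0.59 [ 588.2 -146.6] [118.8 115. ] 2.4
orange 1317 [617.7  16. ] [ 0.7532 -0.061 ]
orange 318 [218.8 240.5] [ 0.5454 -0.1975]
orange 182 [416.1 241.5] [ 0.6344 -0.1944]
orange 180 [562.7 389.6] [ 0.8374 -0.3653]
carrier [(0.86, [317, 82], [0.5869, -0.1283]), (0.72, [38, 284], [0.3741, -0.2616])]
board [(0.82, [317, 87], [0.5871, -0.1304]), (0.67, [31, 291], [0.3789, -0.2597])]
lead_edge [(0.7, [86, 316], [0.4303, -0.2736])]
rear_edge [(0.74, [317, 250], [0.5901, -0.204])]
station []
mouth []
stop_face []
start_top []
lamp_underside []
scene carrier [(0.77, [0.5791, -0.1165]), (0.76, [0.287, 0.2046]), (0.71, [0.3827, -0.2513])]
scene lead_edge [(0.96, [0.5845, -0.0492]), (0.93, [0.42, -0.2775]), (0.64, [0.3581, 0.2097])]
scene rear_edge [(0.86, [0.2058, 0.2247]), (0.77, [0.3175, -0.2407]), (0.75, [0.59, -0.2067])]
scene 0.8 [ 590.4 -125. ] [123.8 153.6] 2.7
scene 0.58 [ 378.7 -253.3] [ 90.5 108.6] 68.4
scene 0.56 [285.7 214.1] [123.8 152.3] 85.8
side carrier [(0.92, [0.2824, 0.2201]), (0.89, [0.5804, -0.1339]), (0.61, [0.3738, -0.2572])]
side lead_edge [(0.9, [0.4289, -0.2805]), (0.78, [0.3605, 0.1973]), (0.71, [0.5994, -0.0381])]
side rear_edge [(0.91, [0.5927, -0.205]), (0.83, [0.21, 0.2031]), (0.68, [0.3245, -0.228])]
side 0.67 [ 586.4 -120. ] [119.  160.3] 1.8
side 0.66 [ 373.7 -246.9] [ 99.4 103.8] 69.5
side 0.6 [284.2 222.1] [132.3 150.8] 86.5
```

View pics/w6.png

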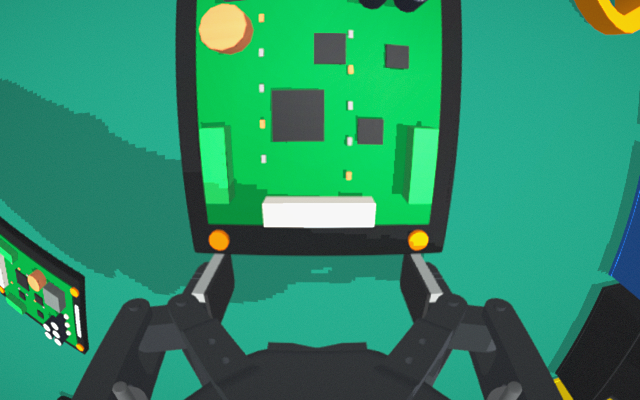

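Request:
{"op": "drive_tool", "data": {
  "commands": "0 0 0.005 0.8 0 0 8.5; 0 0 0.01 1.7 0 0 8.5; 0 0 0.015 2.6 0.05 0 8.5; 0 0 0.02 3.5 0.1 0 8.5; 0 0 0.025 4.4 0.1 0 8.5"
}}

```text
clock: 14.18
tcp_pos: [0.589, -0.1717, 0.064]
orientation: [[-0.015, 1.0, 0.0], [1.0, 0.015, -0.0], [-0.0, 0.0, -1.0]]
wrist_force: [-0.5, -2.9, 0.7]
finger_gap: 0.994
```

Request:
{"op": "drive_tool", "data": {
  "commands": "0 0 0 0.8 0 0 8.5; 0 0 0 1.6 0 0 8.5; 0 0 0 2.4 0 0 8.5; 0 0 0 3.2 0 0 8.5; 0 0 0 3.6 0 0 8.5"
}}

```text
clock: 14.6
tcp_pos: [0.5884, -0.1355, 0.064]
orientation: [[-0.016, 1.0, -0.0], [1.0, 0.016, 0.0], [0.0, -0.0, -1.0]]
wrist_force: [-0.2, -4.0, -0.2]
finger_gap: 0.996
```

```bash
python3 wc.py w7; python3 car.py|grep -v rear
python3 - <<'E'
from h import *
p=get_image("scene"); cv2.imwrite("pics/s7.png",cv2.resize(p["image"][180:320,220:420],None,fx=4,fy=4,interpolation=cv2.INTER_CUBIC)[:,:,::-1])
E
```

```text
[ 0.5884 -0.135   0.064 ] [0.1 0.  0.6]
sil 0.86 [ 369.  -248.9] [108.3  80.4] 66.3
sil 0.81 [588.6 -66.9] [118.8 115.3] 1.0
orange 5092 [602.1 107.3] [ 0.7403 -0.042 ]
orange 314 [218.5 240.4] [ 0.5445 -0.1164]
orange 317 [417.4 240.5] [ 0.6342 -0.115 ]
scene carrier [(0.67, [0.5755, -0.0416]), (0.66, [0.3755, -0.2609]), (0.6, [0.2836, 0.217])]
scene lead_edge [(0.94, [0.5865, 0.0331]), (0.86, [0.4186, -0.2805]), (0.77, [0.3499, 0.2142])]
scene 0.94 [591.4 -45.2] [123.3 153.8] 0.1
scene 0.78 [ 379.2 -254. ] [ 86.3 104.5] 68.7
scene 0.64 [549.4  87.8] [280.3 152.7] 1.0
side carrier [(0.8, [0.5865, -0.0534]), (0.8, [0.2805, 0.2076]), (0.76, [0.378, -0.2649])]
side lead_edge [(0.98, [0.3614, 0.1981]), (0.71, [0.5978, 0.0227]), (0.69, [0.4251, -0.2943])]
side 0.91 [284.8 221.1] [129.2 149.8] 86.7
side 0.79 [587.5 -70.5] [123.6  98.1] 1.1
side 0.7 [ 374.  -244.6] [ 96.4 106. ] 67.4
```

View pics/s7.png

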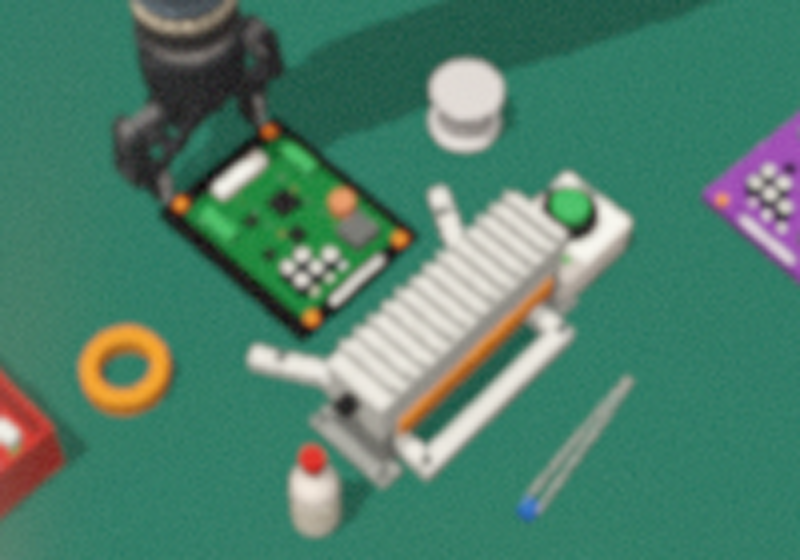

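Request:
{"op": "drive_tool", "data": {
  "commands": "0 0 0 0.7 0 0 8.5; 0 0 0 1.4 -0.05 0 8.5; 0 0 0 2.1 -0.1 0 8.5; 0 0 0 2.8 -0.1 0 8.5; 0 0 0 3.3 -0.1 0 8.5"
}}

```text
clock: 15.67
tcp_pos: [0.5868, -0.1028, 0.064]
orientation: [[-0.016, 1.0, -0.0], [1.0, 0.016, -0.0], [-0.0, -0.0, -1.0]]
wrist_force: [-1.0, -2.4, -0.6]
finger_gap: 0.998
```

Request:
{"op": "drive_tool", "data": {
  "commands": "0 0 0 0.5 0 0 8.5; 0 0 0 1 0 0 8.5; 0 0 0 1.5 0 0 8.5; 0 0 0 2 0 0 8.5; 0 0 0 2.4 0 0 8.5"
}}

```text
clock: 16.08
tcp_pos: [0.5865, -0.0793, 0.064]
orientation: [[-0.015, 1.0, 0.0], [1.0, 0.015, -0.0], [-0.0, 0.0, -1.0]]
wrist_force: [-0.1, -2.2, 0.0]
finger_gap: 0.994
```

```bash
python3 wc.py w8; python3 car.py|grep scene
```

```text
[ 0.5865 -0.0785  0.0639] [ 1.1 -0.8 -0.4]
sil 0.87 [ 346.  -225.1] [101.5  34.9] 48.4
sil 0.73 [586.5 -10.7] [120.1 115.4] 1.0
orange 4537 [591.1 199.2] [ 0.7429 -0.0379]
orange 316 [218.3 240.6] [ 0.5425 -0.0602]
orange 322 [417.4 240.6] [ 0.6323 -0.0588]
scene carrier [(0.9, [0.583, 0.0135]), (0.72, [0.288, 0.2037])]
scene lead_edge [(0.86, [0.5799, 0.0912]), (0.8, [0.3552, 0.2112]), (0.71, [0.4205, 0.0864])]
scene rear_edge [(0.87, [0.5864, -0.0609]), (0.85, [0.2062, 0.2205]), (0.59, [0.5775, 0.0936])]
scene 0.88 [589.1  -6.6] [122.5 117.7] 1.3
scene 0.72 [ 345.2 -238.4] [93.3 45.7] 56.7
scene 0.6 [285.9 214.7] [123.4 162.6] 87.3
```

Request:
{"op": "drive_tool", "data": {
  "commands": "0 0 0 0.5 0 0 8.5; 0 0 0 1 0 0 8.5; 0 0 0 1.5 0 0 8.5; 0 0 0 2 0 0 8.5; 0 0 0 2.4 0 0 8.5"
}}

```text
clock: 17.1
tcp_pos: [0.5861, -0.0553, 0.0639]
orientation: [[-0.015, 1.0, -0.0], [1.0, 0.015, -0.0], [-0.0, -0.0, -1.0]]
wrist_force: [-0.1, -3.3, -0.7]
finger_gap: 0.994
```

Request:
{"op": "drive_tool", "data": {
  "commands": "0 0 0 0.5 0 0 8.5; 0 0 0 1 0 0 8.5; 0 0 0 1.5 0 0 8.5; 0 0 0 2 0 0 8.5; 0 0 0 2.4 0 0 8.5"
}}

```text
clock: 17.52
tcp_pos: [0.5858, -0.0312, 0.0639]
orientation: [[-0.015, 1.0, -0.0], [1.0, 0.015, 0.0], [0.0, -0.0, -1.0]]
wrist_force: [0.7, -2.5, 0.4]
finger_gap: 0.995
```

Request:
{"op": "drive_tool", "data": {
  "commands": "0 0 0 0.3 0 0 8.5; 0 0 0 0.6 0 0 8.5; 0 0 0 0.9 0 0 8.5; 0 0 0 1 0 0 8.5; 0 0 0 1 0 0 8.5"
}}

```text
clock: 17.93
tcp_pos: [0.5856, -0.0213, 0.0639]
orientation: [[-0.015, 1.0, -0.0], [1.0, 0.015, 0.001], [0.001, -0.0, -1.0]]
wrist_force: [-0.3, -0.5, -0.8]
finger_gap: 0.995
```

Smooth so far. Now I'll creep forward until the stop's force shows.

Request:
{"op": "drive_tool", "data": {
  "commands": "0 0 0 0.2 0 0 8.5; 0 0 0 0.4 0 0 8.5; 0 0 0 0.5 0 0 8.5; 0 0 0 0.5 0 0 8.5"
}}

```text
clock: 18.27
tcp_pos: [0.5856, -0.0166, 0.0639]
orientation: [[-0.015, 1.0, 0.0], [1.0, 0.015, 0.0], [0.0, 0.0, -1.0]]
wrist_force: [-0.2, -2.0, -0.5]
finger_gap: 0.99
```

Request:
{"op": "drive_tool", "data": {
  "commands": "0 0 0 0.1 0 0 8.5; 0 0 0 0.2 0 0 8.5; 0 0 0 0.3 0 0 8.5; 0 0 0 0.3 0 0 8.5"
}}

```text
clock: 18.6
tcp_pos: [0.5855, -0.0136, 0.0639]
orientation: [[-0.015, 1.0, 0.0], [1.0, 0.015, 0.0], [0.0, 0.0, -1.0]]
wrist_force: [0.7, -1.5, -0.2]
finger_gap: 0.992
```

Request:
{"op": "drive_tool", "data": {
  "commands": "0 0 0 0.1 0 0 8.5; 0 0 0 0.2 0 0 8.5; 0 0 0 0.3 0 0 8.5; 0 0 0 0.3 0 0 8.5"
}}

```text
clock: 18.93
tcp_pos: [0.5855, -0.0128, 0.064]
orientation: [[-0.014, 1.0, -0.0], [1.0, 0.014, -0.005], [-0.005, -0.0, -1.0]]
wrist_force: [-1.2, -7.7, -0.6]
finger_gap: 0.993
```

Request:
{"op": "drive_tool", "data": {
  "commands": "0 0 0 0.1 0 0 8.5; 0 0 0 0.2 0 0 8.5; 0 0 0 0.2 0 0 8.5; 0 0 0 0.2 0 0 8.5"
}}

```text
clock: 19.27
tcp_pos: [0.5855, -0.0125, 0.0641]
orientation: [[-0.013, 1.0, -0.0], [1.0, 0.013, -0.009], [-0.009, -0.0, -1.0]]
wrist_force: [-1.5, -13.3, -0.2]
finger_gap: 0.997
```

```bash
python3 wc.py w9; python3 car.py|grep scene
```

```text
[ 0.5855 -0.0125  0.064 ] [ -0.5 -12.4   0.4]
sil 0.81 [585.7  39.8] [119.3  83.9] 1.0
orange 5464 [317.8  59.6] [0.5852 0.0825]
orange 292 [217.9 241.5] [0.5413 0.0058]
orange 295 [417.5 241.1] [0.6313 0.0072]
orange 1784 [565.9 298.8] [ 0.7518 -0.0421]
scene carrier [(0.94, [0.5844, 0.083]), (0.9, [0.2809, 0.2093])]
scene lead_edge [(0.78, [0.5866, 0.1561]), (0.76, [0.3598, 0.2057]), (0.41, [0.4144, -0.2905])]
scene rear_edge [(0.78, [0.2075, 0.2224]), (0.56, [0.5746, -0.0071])]
scene 0.8 [586.5  74.3] [126.7 152.9] 1.6
scene 0.77 [287.  217.6] [121.9 153.6] 84.5
```

Contact with the stop at y_tcp ≈ -0.0125 agrees with the home position worked out from the rails. Now I'll retreat, lift, turn the tool and go over the button.

Request:
{"op": "drive_tool", "data": {
  "commands": "0 0 0 -1.5 0 0 8.5; 0 0 0 -4.5 0 0 8.5; 0 0 0 -4.5 0 -4 8.5; 0 0 0 -4.5 0 -8 8.5; 0 0 0 -4.5 0 -12 8.5"
}}

```text
clock: 20.28
tcp_pos: [0.5851, -0.0531, 0.1839]
orientation: [[-0.015, 1.0, -0.003], [1.0, 0.015, 0.003], [0.004, -0.003, -1.0]]
wrist_force: [0.9, 0.1, -0.3]
finger_gap: 0.992
```

Request:
{"op": "drive_tool", "data": {
  "commands": "0 0 -0.6 0 -12 -6 0; 0 0 -0.6 0 -12 -6 0; 0 0 -0.6 0 -12 -6 0; 0 0 -0.6 0 -12 -6 0; 0 0 -0.6 0 -12 -6 0"
}}

```text
clock: 20.7
tcp_pos: [0.4649, -0.0546, 0.2469]
orientation: [[-0.582, 0.813, 0.004], [0.813, 0.582, 0.001], [-0.001, 0.004, -1.0]]
wrist_force: [0.9, 0.4, 0.1]
finger_gap: 0.295
```

Request:
{"op": "drive_tool", "data": {
  "commands": "0 0 -0.6 0 0 0 0; 0 0 -0.6 0 0 0 0; 0 0 -0.6 0 0 0 0; 0 0 -0.6 0 0 0 0; 0 0 -0.6 0 0 0 0"
}}

```text
clock: 21.12
tcp_pos: [0.4661, -0.0545, 0.244]
orientation: [[-0.94, 0.342, 0.0], [0.342, 0.94, 0.003], [0.0, 0.003, -1.0]]
wrist_force: [-0.5, 0.1, 0.3]
finger_gap: -0.0
```

Request:
{"op": "drive_tool", "data": {
  "commands": "0 0 -0.37 0 0 0 0; 0 0 -0.37 0 0 0 0; 0 0 -0.37 0 0 0 0; 0 0 -0.37 0 0 0 0"
}}

```text
clock: 21.45
tcp_pos: [0.4661, -0.0546, 0.2439]
orientation: [[-1.0, -0.017, 0.0], [-0.017, 1.0, 0.002], [-0.0, 0.002, -1.0]]
wrist_force: [0.4, 0.5, 1.0]
finger_gap: -0.002
```

```bash
python3 wc.py w10; python3 look.py w10; python3 car.py|grep scene
```

```text
[ 0.4661 -0.0548  0.2439] [-0.8  0.2 -0.1]
sil 0.96 [576.8  42.8] [111.8  94.9] 1.0
sil 0.93 [ 374.3 -255.7] [ 88.8 106.5] 68.5
orange 216 [616.8  92.1] [0.3277 0.3613]
orange 754 [439.9 267.1] [0.5756 0.0961]
orange 63 [370.2 243. ] [0.5411 0.0057]
orange 673 [110.6 372.1] [ 0.8503 -0.4415]
cam [ 0.384 -0.056  0.314] axis [ 0.32  0.01 -0.95] [ 0.4661 -0.0551  0.2439]
carrier [(0.94, [136, 94], [0.3744, -0.2578]), (0.69, [421, 265], [0.582, 0.0761]), (0.66, [540, 34], [0.2856, 0.2105])]
board [(0.87, [545, 33], [0.2861, 0.2081]), (0.6, [422, 272], [0.5838, 0.0736]), (0.58, [129, 93], [0.3731, -0.2592])]
lead_edge [(0.94, [124, 136], [0.4213, -0.2751]), (0.87, [541, 94], [0.36, 0.2097])]
rear_edge [(0.87, [359, 270], [0.5829, -0.0033]), (0.72, [148, 48], [0.326, -0.237])]
station []
mouth []
stop_face []
start_top [(0.61, [481, 180], [0.4591, 0.111]), (0.36, [421, 266], [0.5559, 0.0588])]
lamp_underside [(0.56, [454, 282], [0.5867, 0.1094]), (0.24, [608, 117], [0.3702, 0.3187])]
scene carrier [(0.88, [0.2877, 0.1985]), (0.87, [0.3801, -0.2478]), (0.8, [0.5831, 0.0789])]
scene lead_edge [(0.86, [0.3588, 0.2063]), (0.82, [0.4248, -0.285]), (0.63, [0.5817, 0.1488])]
scene rear_edge [(0.9, [0.2088, 0.219]), (0.79, [0.5832, -0.0044]), (0.72, [0.3136, -0.2406])]
scene 0.75 [286.6 212.7] [127.1 159.9] 87.1
scene 0.68 [587.8  73.6] [120.  151.2] 2.0
scene 0.59 [ 386.2 -257. ] [89.4 94. ] 68.7
```

View pics/w10.png

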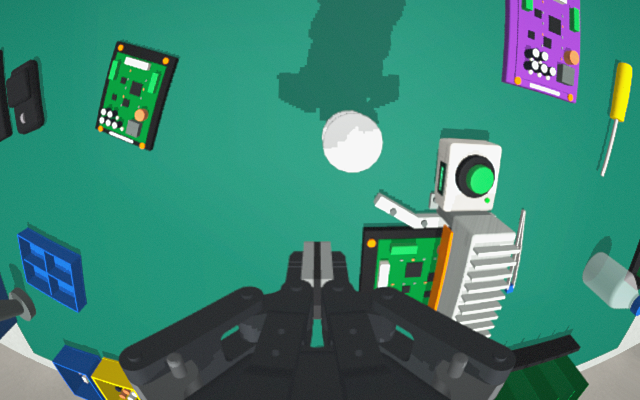

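Request:
{"op": "drive_tool", "data": {
  "commands": "0 0 0 0.9 4 0 0; 0 0 0 0.9 8 0 0; 0 0 0 0.9 12 0 0; 0 0 0 0.9 15.8 2 0; 0 0 0 0.9 15.8 5 0"
}}

```text
clock: 22.97
tcp_pos: [0.4569, 0.1078, 0.1975]
orientation: [[-1.0, -0.021, 0.009], [-0.021, 1.0, 0.004], [-0.009, 0.004, -1.0]]
wrist_force: [0.1, -0.5, -0.6]
finger_gap: 0.004
```

Request:
{"op": "drive_tool", "data": {
  "commands": "0 0 0 0 0 2 0; 0 0 0 0 0 4 0; 0 0 0 0 0 5 0; 0 0 0 0 0 5 0; 0 0 0 0 0 5 0"
}}

```text
clock: 23.38
tcp_pos: [0.4547, 0.1021, 0.1439]
orientation: [[-1.0, -0.014, -0.001], [-0.014, 1.0, -0.0], [0.001, -0.0, -1.0]]
wrist_force: [0.1, 0.2, 0.4]
finger_gap: -0.003
```

```bash
python3 look.py w11 | egrep "cam|start"
python3 - <<'E'
from h import *
p=get_image("side"); a=p["image"][200:280,260:400]
w=get_image("wrist")["image"][180:380,200:440]
b=cv2.resize(a,(560,320),interpolation=cv2.INTER_CUBIC)
c=np.zeros((550,560,3),np.uint8); c[:320]=b; c[325:525,:240]=w; cv2.imwrite("pics/s11.png",c[:,:,::-1])
E
```

```text
cam [0.373 0.101 0.214] axis [ 0.32  0.   -0.95] [0.4555 0.1021 0.1449]
start_top [(0.76, [316, 247], [0.4657, 0.102]), (0.65, [595, 119], [0.3673, 0.312])]
```

View pics/s11.png

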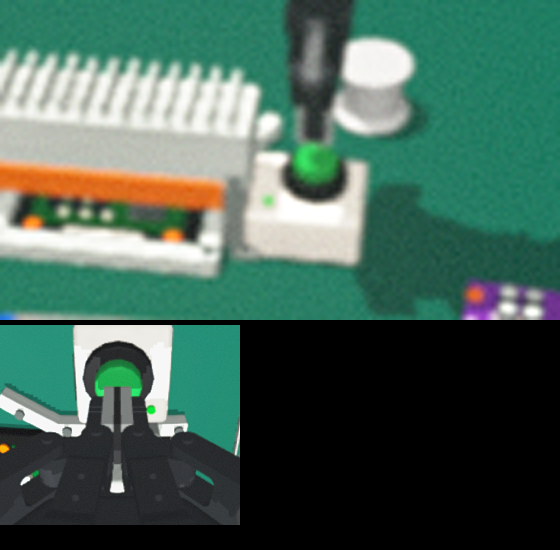

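Request:
{"op": "drive_tool", "data": {
  "commands": "0 0 0 0 0 0.6 0; 0 0 0 0 0 1.2 0; 0 0 0 0 0 1.4 0; 0 0 0 0 0 1.4 0"
}}

```text
clock: 24.32
tcp_pos: [0.4546, 0.1022, 0.1292]
orientation: [[-1.0, -0.014, -0.001], [-0.014, 1.0, -0.0], [0.001, -0.0, -1.0]]
wrist_force: [0.1, -0.3, 2.6]
finger_gap: 0.002
```

Request:
{"op": "drive_tool", "data": {
  "commands": "0 0 0 0 0 0.2 0; 0 0 0 0 0 0.4 0; 0 0 0 0 0 0.4 0; 0 0 0 0 0 0.4 0"
}}

```text
clock: 24.65
tcp_pos: [0.4547, 0.1023, 0.1261]
orientation: [[-1.0, -0.014, -0.0], [-0.014, 1.0, -0.0], [0.0, -0.0, -1.0]]
wrist_force: [-1.7, -0.4, 4.6]
finger_gap: 0.003
```

Request:
{"op": "drive_tool", "data": {
  "commands": "0 0 0 0 0 0.2 0; 0 0 0 0 0 0.4 0; 0 0 0 0 0 0.4 0; 0 0 0 0 0 0.4 0"
}}

```text
clock: 24.98
tcp_pos: [0.4548, 0.1023, 0.1244]
orientation: [[-1.0, -0.014, 0.0], [-0.014, 1.0, -0.0], [-0.0, -0.0, -1.0]]
wrist_force: [-7.6, -0.9, 16.6]
finger_gap: -0.001
```

Bottomed: the force jumped from 4.6 to 16.6 N. Releasing and lifting clear.

Request:
{"op": "drive_tool", "data": {
  "commands": "0 0 0 0 0 -1 0; 0 0 0 0 0 -3 0; 0 0 0 0 0 -7 0; 0 0 0 0 0 -11 0; 0 0 0 0 0 -12 0"
}}

```text
clock: 25.4
tcp_pos: [0.4576, 0.1025, 0.2482]
orientation: [[-1.0, -0.014, 0.011], [-0.014, 1.0, 0.001], [-0.011, 0.001, -1.0]]
wrist_force: [0.6, 0.0, -0.3]
finger_gap: -0.004
```

Request:
{"op": "drive_tool", "data": {
  "commands": "0 0 0 4 -10 0 0; 0 0 0 4 -10 0 0; 0 0 0 4 -10 0 0; 0 0 0 4 -10 0 0; 0 0 0 4 -10 0 0"
}}

```text
clock: 25.82
tcp_pos: [0.4163, 0.0008, 0.2416]
orientation: [[-1.0, -0.011, 0.001], [-0.011, 1.0, 0.0], [-0.001, 0.0, -1.0]]
wrist_force: [0.9, 0.0, -0.1]
finger_gap: 0.002
```

```bash
python3 look.py w12 | egrep "cam|start|carrier|rear"; python3 wc.py w12|grep -v "^orange [1-9][0-9][0-9][0-9]"; python3 car.py|grep scene
python3 - <<'E'
from h import *
for c in("scene","side"):
  p=get_image(c)
  for k in "tape_roll glue_bottle solder_spool tweezers screwdriver parts_tray alcohol_bottle mouse".split():
    print(c,k,[onz(p,(d["at"][0]*640,d["at"][1]*400),0).round(3)[:2].tolist() for d in spot_point(p,k)[:2]])
E
```

```text
cam [ 0.334 -0.001  0.312] axis [ 0.32  0.   -0.95] [0.4165 0.0015 0.2416]
carrier [(0.78, [507, 61], [0.2807, 0.2125]), (0.77, [372, 301], [0.583, 0.074]), (0.56, [101, 140], [0.3747, -0.2588])]
rear_edge [(0.78, [108, 96], [0.3232, -0.2368]), (0.71, [311, 304], [0.5831, -0.0039]), (0.63, [513, 4], [0.2106, 0.2182])]
start_top [(0.67, [423, 231], [0.4633, 0.1078]), (0.38, [11, 135], [0.3494, -0.3985])]
[0.4164 0.002  0.2419] [-0.2  0.3 -0.9]
sil 0.94 [ 374.  -254.1] [ 90.  106.6] 67.8
sil 0.85 [283.5 210.2] [126.  150.8] 86.9
orange 240 [593.9 119. ] [0.3253 0.3622]
orange 94 [389.3 278.8] [0.5384 0.0889]
orange 860 [104.9 382.6] [ 0.8465 -0.4233]
scene carrier [(0.9, [0.2868, 0.2149]), (0.64, [0.5745, 0.0753]), (0.56, [0.387, -0.2583])]
scene lead_edge [(0.84, [0.4299, -0.2788]), (0.77, [0.5837, 0.1512]), (0.72, [0.3564, 0.2082])]
scene rear_edge [(0.92, [0.2037, 0.2182]), (0.91, [0.5772, -0.0067]), (0.68, [0.3123, -0.2368])]
scene 0.88 [ 378.2 -254.4] [ 90.3 107.9] 68.7
scene 0.85 [587.3  73.6] [118.2 146.6] 1.6
scene 0.58 [288.1 216.4] [122.5 155.6] 86.1
scene tape_roll [[0.757, -0.048], [0.58, 0.145]]
scene glue_bottle [[0.58, -0.007], [0.726, 0.128]]
scene solder_spool [[0.422, -0.034]]
scene tweezers [[0.574, 0.217]]
scene screwdriver [[0.372, 0.367]]
scene parts_tray [[0.602, -0.484], [0.573, 0.098]]
scene alcohol_bottle [[0.615, 0.418]]
scene mouse [[0.343, -0.462], [0.616, -0.471]]
side tape_roll [[0.74, -0.026]]
side glue_bottle [[0.739, 0.133]]
side solder_spool [[0.431, -0.032]]
side tweezers [[0.571, 0.217], [0.753, -0.026]]
side screwdriver [[0.364, 0.369], [0.579, 0.077]]
side parts_tray []
side alcohol_bottle [[0.618, 0.426]]
side mouse [[0.353, -0.448], [0.574, 0.215]]
```

View pics/w12.png

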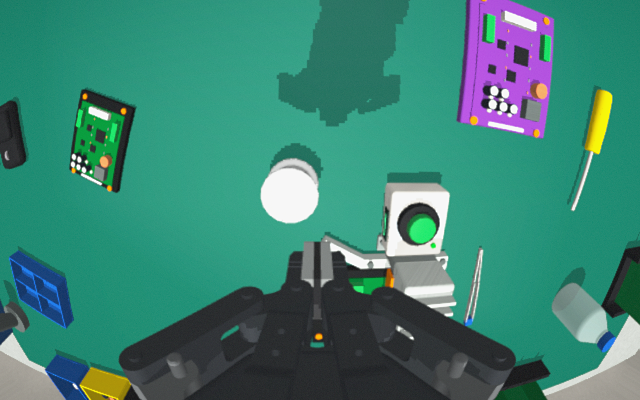

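```bash
python3 -c "
from h import *
print(finish_job())"
```

```text
the job is handed in; nothing more can be done
None
```

I pushed the carrier home under the lamp, pressed and released the green start button, and handed the job in at about 26 s of the 59 s. `finish_job()` gave no verdict, so this rests on my own checks.

- **Alignment:** I nudged the carrier sideways on its left edge to line it up with the lane. Early in that nudge the fingertips rode high (tip about 10 mm up, 9 N upward force). I backed off and lowered them before going on, and the later pictures showed nothing moved or tipped.
- **Push:** I then pushed the rear edge with both open fingers until it met the back stop. Push force stayed at about 4 N or less, then rose to 13 N at the stop.
- **Button:** I pressed it with the fingers shut. The force climbed from 4.6 N to 16.6 N as it bottomed, and the tool was then lifted clear. I had no direct reading of the button's travel, so "fully down" is inferred from the force jump and the tool height.

**Last checks:**
- **Carrier:** its centre measured about (0.587, 0.074), against (0.5865, 0.0735) expected from the rails and stop contact. Its heading was within about 1 degree of the lane.
- **Button:** it looks up in the final picture.
- **Other things on the bench:** all were within measurement scatter (about 10 mm) of where they started. The exception is the parts tray, which the side camera missed at the end; one scene-camera reading had it about 11 mm off, and the arm never went near it.
- **Robot:** clear of everything.

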